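# Comb the spacer rods into a straight row

### The job

Pick up the hand rake and comb the four steel spacer rods scattered on the laying-out board into a row of parallel rods lying side by side, snug against the fence; feel for the fence and press the row closed firmly but gently, without bruising the rods or scratching the board and without touching the rods with the hand. Then stand the rake upright back on the bench, off the board, and leave the row tidy and everything else where it is.

Things in the scene. Friction and masses are not known exactly. Their poses are not given: they have to be found in the camera images.
- board: laying-out board fixed on the bench: 190 mm along x, 380 mm along y, pale plywood bed 16 mm above the bench, dark wooden lips 6 mm wide, 8 mm above the bed. Origin: centre of the underside, z up. Fence across its +y end. Rods start on the bed between y = -0.115 and +0.085 m, up to 0.33 rad off its x axis and 10 mm off its middle line. More than 25 N of the rake scratches board or fence.
- fence_zone (a point): point on the bed, on the board's middle line at its y = +0.120 m. The fence, an aluminium bar 170 mm long (along the board's x), 14 mm thick, top 23 mm above the bed (clamp nuts 9 mm more), is clamped so that its face, which looks to the board's -y, lies up to 20 mm before or behind this point; where is not measured: feel for it. Rigid: on a closed row force climbs some 4 N per mm or faster.
- rake: hand rake standing on the bench on seven thin steel fins, 24 mm deep along its y, 34 mm tall, in a row along its x (105 mm in all); above them a wooden head 114 x 26 mm, 32 to 52 mm up. Origin: centre of the underside (fin tips), z up. 160 g, front and back alike. It rakes along its y, with the fin tips less than 4 mm above the bed. Its x starts within 0.35 rad of world x.
- rake_grip (a point): centre of the rake's upright wooden grip, 78 mm above the fin tips; the grip measures 40 mm along the rake's x, 24 mm along its y, and runs from 52 to 104 mm above the fin tips.
- rod_a: plain steel spacer rod, round, 10 mm diameter, 100 mm long, 60 g; origin at the middle of its axis (5 mm above the bed), own x along the rod; smooth; it rolls. The four rods are alike. A rake push over 12 N marks it; press the closed row up with 5 to 9 N.
- rod_b: plain steel spacer rod, round, 10 mm diameter, 100 mm long, 60 g; origin at the middle of its axis (5 mm above the bed), own x along the rod; smooth; it rolls. The four rods are alike. A rake push over 12 N marks it; press the closed row up with 5 to 9 N.
- rod_c: plain steel spacer rod, round, 10 mm diameter, 100 mm long, 60 g; origin at the middle of its axis (5 mm above the bed), own x along the rod; smooth; it rolls. The four rods are alike. A rake push over 12 N marks it; press the closed row up with 5 to 9 N.
- rod_d: plain steel spacer rod, round, 10 mm diameter, 100 mm long, 60 g; origin at the middle of its axis (5 mm above the bed), own x along the rod; smooth; it rolls. The four rods are alike. A rake push over 12 N marks it; press the closed row up with 5 to 9 N.
- fuse_box: small flat white and yellow box, 35 x 53 x 14 mm, lying near the board's -x edge, origin at the centre of the underside. A bystander: leave it alone.
- tape_roll: roll of black tape, 62 mm across, 18 mm tall, beyond the board's +y end, origin at the centre of the underside. A bystander: leave it alone.
- flux_tin: round red and white tin, 56 mm across, 19 mm tall, by the board's +x edge, origin at the centre of the underside. A bystander: leave it alone.
- solder_spool: spool of solder, 52 mm across, 38 mm tall, by the board's +x edge, origin at the centre of the underside. A bystander: leave it alone.
- pot_knob: black knob, 22 mm across, 14 mm tall, by the board's -x edge, origin at the centre of the underside. A bystander: leave it alone.
- battery_9v: block battery, 49 x 18 x 26 mm, close beyond the +x end of the rake's head, origin at the centre of the underside. A bystander: leave it alone.
Not all that is in view belongs to the job. Several things look just like the rake: the one meant starts farthest to the robot's right.

How it is judged:
By the outcome, as a careful person would: the job done as asked, in the order asked, and still so for the second after the job is handed in, with the robot touching nothing.
It also fails if it takes over 56 s, if anything falls off the work surface, if the arm or the gripper's body presses on something with over 40 N, if the wrist force passes 120 N, or if a joint passes its speed limit or range.

### The arm

A 6-joint arm with a two-finger parallel gripper is mounted at the origin on a cart in front of the work surface, level with it; the furniture and walls round the work are solid. World frame = base frame: x ahead of the robot, y to its left, z up, the work surface at z = 0. Lengths are in mm, angles in rad, forces in N, time in s.
With the tool pointing down it reaches from about 300 to 775 mm from the base axis. Payload 14.6 kg.
Tool frame: the origin (TCP) lies at the very end of the fingers, on their centre line; the grasp point (between the pads) lies 19 mm behind it (grip_point_offset is the distance from the TCP to the grasp point, in mm); z points along the fingers, y is the line along which they close (so a half turn about z gives the same grasp; the last joint's range is limited). The gripper opens to 94 mm and grips with 3 to 60 N. Pads are 16 mm wide; open, the fingers measure 119 mm over their backs; the gripper's body (75 mm by 177 mm) begins 78 mm behind the grasp point.
Start: joints at [1.23, 0.3, 1.521, -0, 1.321, -0.067], TCP at [148.713, 529.503, 205.446] pointing down, gripper open.
Joint ranges: [-3.03, 3.03], [-0.79, 2.21], [0.23, 2.52], [-1.04, 4.18], [0, 3.07], [-2.55, 2.55]. Speed limits (rad/s): [2.22, 2.22, 2.57, 3.14, 3.14, 3.14].

### API

Orientations are given as [roll, pitch, yaw] about the fixed x, y, z axes, in that order (R = Rz(yaw) Ry(pitch) Rx(roll)).
In Python, from cell import read_state, camera, camera_info, sign_off, grip_point_offset gives the robot as it stands.
- The arm moves only by the shell command python3 -m handwheel 'ROWS' [FORCE]. ROWS is text: rows parted by semicolons, each of 5 numbers parted by spaces: the shift along the world's x, y, z in units of 40 mm (1.0 is 40 mm), then the turn about the world's z in units of 5 degrees (1.0 is 5 degrees), then the closure, from 0 (fully open) to 1 (shut). In form: dx dy dz yaw gripper; .... A call has 1 to 12 rows; each row shifts and turns the commanded pose from where the row before left it; what a row does not reach is not made up. A row lasts 1/12 s, in which the tool goes at most 41.7 mm and 7.16 degrees, less where a joint would pass 70% of its speed; a pose out of reach is approached as far as the arm can. A call is refused whole if a number of a shift passes 1 or a number of a turn 1, either way. A call with a gripper value outside its range is refused whole. The fingers move at their own pace and stop on an object; FORCE is the grip in N (left out, the last holds). Time passes only in rows, so rows that do not move let the fingers close. It gives the time, the measured TCP pose, the force, the opening and the grip force at its end, in the units of the state.
- read_state(): the state, without advancing time (a new reading comes with each control period).
- camera(name): name is "side" or "top" or "wrist"; returns (picture, depth): 420x560x3 uint8, red, green, blue; 420x560 float32, mm along the optical axis (not along the pixel's ray), 0 where there is no reading.
- camera_info(name): a dict with "intrinsics" (3x3 intrinsics, pixels), "world_from_camera" (4x4, takes a point from camera to world coordinates). Camera axes: x right, y down, z forward; pixel columns grow to the right and rows downward; lengths in mm; the calibration is good to about 2 mm. A picture is of the moment at which its call begins: read the wrist's pose just before it. camera_info takes no time and is no camera call; for the wrist camera it gives the pose at the moment of the call.
- sign_off(): hands the job in; it is judged then, once.
The state is a dict: "clock": time; "joints": joint angles; "qd": joint speeds; "effort": joint torques, N m; "eef_pos": TCP position; "eef_rot": TCP orientation; "wrist_force": force on the tool from outside, world axes, zero at the start; "moment": the same for the moment, N m; "finger_gap": finger opening in mm; "finger_force": force on a finger pad.
Only numpy, scipy, OpenCV 4.12 (cv2) and the standard library are available. Lean on these libraries where they do the work, as an engineer would, in place of code of your own. Each camera call takes 0.05 s, during which the arm holds its last target. There are 200 camera calls.

## Working session

There is one attempt and no reset: what is moved stays moved. The work goes in short steps, Python scripts to look and compute and a shell command to move; the robot and the scene stay as the last step left them, time stands still between calls to the robot, and variables do not carry over. Pictures are saved under pics/ and viewed, at most 10 in all, crops included, and the job is handed in when it is done.

```bash
ls; mkdir -p pics
cat > h.py <<'E'
import numpy as np, cv2
from cell import *
def snap(n,f):
    ci=camera_info(n); p,d=camera(n)
    cv2.imwrite(f'pics/{f}.png',p[:,:,::-1]); np.savez(f'pics/{f}.npz',p=p,d=d,K=ci['intrinsics'],T=ci['world_from_camera'])
def load(f):
    z=np.load(f'pics/{f}.npz'); return z['p'],z['d'],z['K'],z['T']
def cloud(f):
    p,d,K,T=load(f); K=np.array(K);T=np.array(T)
    v,u=np.mgrid[:d.shape[0],:d.shape[1]]
    c=np.stack([(u-K[0,2])/K[0,0]*d,(v-K[1,2])/K[1,1]*d,d],-1)
    w=c@T[:3,:3].T+T[:3,3]; w[d==0]=np.nan
    return p,w
E
python3 - <<'E'
from h import *
print(read_state(),grip_point_offset)
snap('top','top0'); snap('side','side0')
E
```

```text
pics
{'clock': 0.0, 'joints': array([ 1.23037970e+00,  3.00503770e-01,  1.52160988e+00,  4.36210931e-05,
        1.32066986e+00, -6.66266726e-02]), 'qd': array([ 0.00163601, -0.00046931,  0.00115294, -0.0017341 , -0.00082304,
        0.00037911]), 'effort': array([ 4.98035715e-04, -5.31775725e+01, -3.52765381e+01,  7.09727174e-02,
        2.41203932e-02, -4.43341730e-05]), 'eef_pos': array([148.62678128, 529.26037207, 204.85622121]), 'eef_rot': array([-3.14040725e+00, -1.21441465e-04,  2.86779181e+00]), 'wrist_force': array([0.44183174, 0.74991308, 0.07763939]), 'moment': array([-0.04406169, -0.05120612,  0.01005146]), 'finger_force': 0.0, 'finger_gap': 94.07057418526803} 18.8
```

View pics/top0.png

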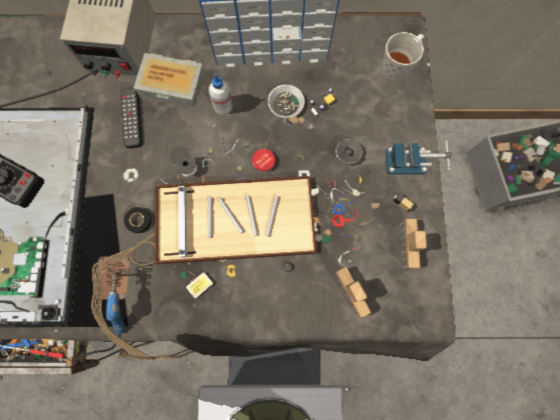

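View pics/side0.png

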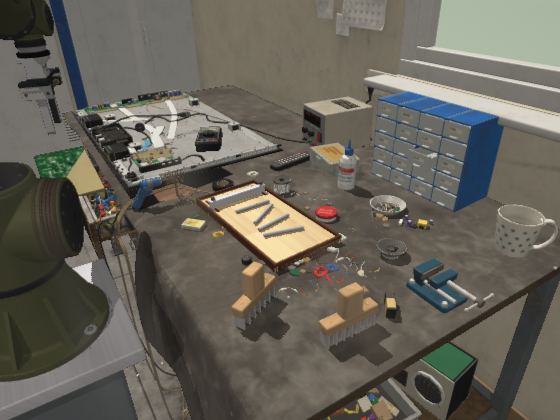

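The top view shows the board at about (237,219), the fence at (183,221) and the rods at columns 210–272. There are two rakes, at (353,292) and (414,243). The one farther right (−y) is at (414,243), with the battery beside it at (404,202), so that is the target. Next I'll measure.

```bash
cat >> h.py <<'E'
def rect(pts):
    (c,s,a)=cv2.minAreaRect(pts.astype(np.float32)); b=cv2.boxPoints((c,s,a))
    e=[b[1]-b[0],b[2]-b[1]]; e=max(e,key=np.linalg.norm)
    return np.round(c,1),np.round(sorted(s),1),round(np.degrees(np.arctan2(e[1],e[0])),1)
E
python3 - <<'E'
from h import *
p,w=cloud('top0')
def roi(u0,u1,v0,v1): return w[v0:v1,u0:u1].reshape(-1,3),p[v0:v1,u0:u1].reshape(-1,3)
P,C=roi(395,440,212,275)
for lo,hi in((85,115),(42,60)):
    m=(P[:,2]>lo)&(P[:,2]<hi);print('rake',lo,m.sum(),rect(P[m,:2]),np.nanmedian(P[m,2]))
P,C=roi(330,380,262,320)
m=(P[:,2]>42)&(P[:,2]<115);print('rake2',rect(P[m,:2]))
P,C=roi(388,416,190,212);m=(P[:,2]>18)&(P[:,2]<40);print('bat',rect(P[m,:2]))
P,C=roi(148,330,170,270)
m=(P[:,2]>12)&(P[:,2]<32);print('board',rect(P[m,:2]))
m=(P[:,2]>34)&(P[:,2]<44);print('fence',rect(P[m,:2]),np.median(P[m,2]))
# rods: greyish on bed
V=p.astype(int);sat=V.max(2)-V.min(2)
mask=np.zeros(sat.shape,np.uint8);mask[190:250,198:290]=(sat[190:250,198:290]<45)
n,l,st,ce=cv2.connectedComponentsWithStats(mask)
for i in range(1,n):
    if st[i,4]>60:
        q=w[l==i];print('rod',st[i],rect(q[:,:2]),np.nanmedian(q[:,2]))
print('bed z',np.nanmedian(w[200:240,285:300,2]), w[210:240,120:125,2].mean())
print('resol',camera_info('top'))
E
```

```text
rake 85 255 (array([ 468.6, -328.6]), array([25.5, 40.1]), np.float32(0.2)) 103.78095916828602
rake 42 440 (array([ 469.4, -328.4]), array([ 27.7, 113.6]), np.float32(-1.1)) 52.33727392348902
rake2 (array([ 359.2, -188.4]), array([ 26.4, 114. ]), np.float32(26.8))
bat (array([ 573. , -325.1]), array([18.2, 48.6]), np.float32(51.4))
board (array([538. ,  75.5]), array([243.8, 437.4]), np.float32(87.7))
fence (array([544.6, 199.3]), array([ 33.1, 208.7]), np.float32(2.9)) 38.88072507776678
rod [246 195  12  41 177] (array([542.1,  42. ]), array([  8., 102.]), np.float32(13.2)) 25.389839681514104
rod [208 197   5  41 169] (array([535.5, 143.5]), array([ 0. , 99.3]), np.float32(-173.4)) 25.396283442588242
rod [266 196  13  41 174] (array([537.8,  -6.1]), array([10.6, 99.7]), np.float32(-13.1)) 25.367512720314608
rod [218 198  26  35 176] (array([540.2,  93.6]), array([10. , 99.9]), np.float32(34.1)) 25.429070828026056
bed z 16.60115616053406 3.3014474177948347
resol {'intrinsics': array([[393.46399926,   0.        , 278.08546545],
       [  0.        , 393.46399926, 209.66433567],
       [  0.        ,   0.        ,   1.        ]]), 'world_from_camera': array([[-2.27222533e-03, -9.75089492e-01,  2.21800179e-01,
         3.42752092e+02],
       [-9.99993451e-01,  2.84041345e-03,  2.24277034e-03,
        -2.28740451e+01],
       [-2.81690600e-03, -2.21793631e-01, -9.75089560e-01,
         9.45836380e+02],
       [ 0.00000000e+00,  0.00000000e+00,  0.00000000e+00,
         1.00000000e+00]])}
```

Run:
```python
from h import *
p,w=cloud('top0')
V=p.astype(int)
mask=np.zeros(V.shape[:2],np.uint8);r=(slice(165,275),slice(145,335))
mask[r]=((V[...,0]>150)&(V[...,0]-V[...,2]>30)&(w[...,2]<22)&(w[...,2]>12))[r]
n,l,st,ce=cv2.connectedComponentsWithStats(mask)
tot=np.zeros_like(mask)
for i in range(1,n):
    if st[i,4]>100: tot[l==i]=1
q=w[tot>0];print('bed',rect(q[:,:2]))
# edge lines in world: for each row the right end; for each col the top/bottom
from numpy import polyfit
cols=range(205,305);t=[w[np.where(tot[:,c])[0].min(),c] for c in cols];b=[w[np.where(tot[:,c])[0].max(),c] for c in cols]
t=np.array(t);b=np.array(b)
for e in(t,b):
    a=np.polyfit(e[:,1],e[:,0],1);print('edge x= ',a, -np.degrees(np.arctan(a[0])))
rows=range(190,245);e=np.array([w[c,np.where(tot[c])[0].max()] for c in rows]);a=np.polyfit(e[:,0],e[:,1],1);print('-y edge',a,np.degrees(np.arctan(a[0])))
e=np.array([w[c,np.where(tot[c])[0].min()] for c in range(195,240)]);print('left',np.polyfit(e[:,0],e[:,1],1))
# fence top
f=np.zeros_like(mask); fm=(w[...,2]>36)&(w[...,2]<42)
f[180:260,165:205]=fm[180:260,165:205]
e=[];
for rr in range(190,252):
    c=np.where(f[rr])[0]
    if len(c): e.append([*w[rr,c.max()],*w[rr,c.min()]])
e=np.array(e);print('fence face',np.polyfit(e[:,0],e[:,1],1),'back',np.polyfit(e[:,3],e[:,4],1), e[:,0].min(),e[:,0].max())
im=cv2.resize(p[170:270,140:340][:,:,::-1],None,fx=4,fy=4,interpolation=cv2.INTER_CUBIC);cv2.imwrite('pics/c0.png',im)
```

```text
bed (array([532.9,  83.4]), array([179.7, 367.7]), np.float32(-86.6))
edge x=  [-6.39451105e-02  6.26245871e+02] 3.6588034590308838
edge x=  [-6.23106797e-02  4.50753398e+02] 3.5655291982667356
-y edge [ 6.86155134e-02 -1.35786409e+02] 3.925226935186438
left [5.86593693e-02 2.35054285e+02]
fence face [6.33553209e-02 1.66927292e+02] back [5.04996780e-02 1.85105109e+02] 451.90362351935687 598.2118760643864
```

View pics/c0.png

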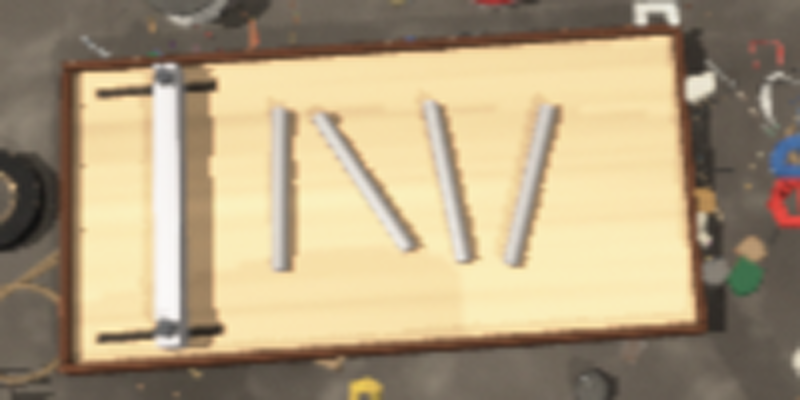

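The board centre is at about (533,83) with yaw 3.5°. The fence face is near y≈200 at x=525, and the rake is at (469,−328.5) with yaw about 0. I'll go to the rake now.

```bash
python3 -m handwheel '0.7 -0.7 0 0.31 0; 0.7 -0.7 0 0.31 0; 0.7 -0.7 0 0.31 0; 0.7 -0.7 0 0.31 0; 0.7 -0.7 0 0.31 0; 0.4 -0.9 0 0.31 0; 0.4 -0.9 0 0.31 0; 0.4 -0.9 0 0.31 0; 0.4 -0.9 0 0.31 0; 0.4 -0.9 0 0.31 0; 0.4 -0.9 0 0 0; 0.4 -0.9 0 0 0'
python3 -m handwheel '0.14 -0.95 0 0 0; 0.14 -0.95 0 0 0; 0.14 -0.95 0 0 0; 0.14 -0.95 0 0 0; 0.14 -0.95 0 0 0; 0.14 -0.95 0 0 0; 0.14 -0.95 0 0 0; 0.14 -0.95 0 0 0; 0.14 -0.95 0 0 0; 0.14 -0.95 0 0 0; 0.14 -0.95 0 0 0; 0 0 0 0 0' 40
```

```text
clock: 1.1
eef_pos: [400.9, 135.6, 205.4]
eef_rot: [3.142, 0.0, 3.139]
wrist_force: [1.2, 1.3, 0.4]
finger_gap: 94.1
finger_force: 0.0
clock: 2.1
eef_pos: [462.0, -285.4, 204.4]
eef_rot: [-3.141, -0.001, 3.135]
wrist_force: [-1.3, 0.7, -1.4]
finger_gap: 94.0
finger_force: 0.0
```

```bash
python3 -m handwheel '0.1 -0.6 0 0 0; 0.07 -0.48 0 0 0; 0 0 -0.6 0 0; 0 0 -0.7 0 0; 0 0 -0.7 0 0; 0 0 -0.5 0 0; 0 0 0 0 0;0 0 0 0 0'
python3 - <<'E'
from h import *
snap('wrist','w1')
E
```

```text
clock: 2.77
eef_pos: [468.9, -323.3, 105.2]
eef_rot: [3.141, -0.001, 3.138]
wrist_force: [-1.3, -0.6, 0.7]
finger_gap: 93.7
finger_force: 0.0
```

View pics/w1.png

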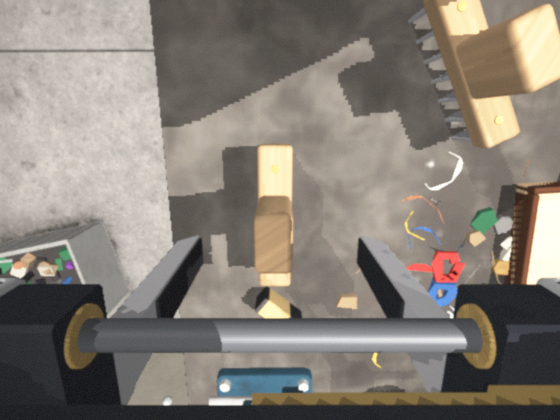

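The wrist picture shows the rake's grip at about (274,245). It is centred between the fingers to within about 5 mm and aligned, so I'll descend and grip.

```bash
python3 -m handwheel '0 -0.13 -0.4 0 0; 0 0 -0.4 0 0; 0 0 -0.32 0 0; 0 0 0 0 0; 0 0 0 0 1;0 0 0 0 1;0 0 0 0 1;0 0 0 0 1;0 0 0 0 1;0 0 0 0 1;0 0 0 0 1;0 0 0 0 1' 40
```

```text
clock: 3.82
eef_pos: [469.1, -328.9, 60.7]
eef_rot: [-3.142, 0.0, 3.138]
wrist_force: [0.1, 0.8, -0.3]
finger_gap: 44.3
finger_force: 0.0
```

```bash
python3 -m handwheel '0 0 0 0 1;0 0 0 0 1;0 0 0 0 1;0 0 0 0 1;0 0 0 0 1;0 0 0 0 1;0 0 0 0 1' 40
```

```text
clock: 4.4
eef_pos: [469.1, -328.9, 60.6]
eef_rot: [3.141, -0.0, 3.138]
wrist_force: [-0.2, -0.5, -1.2]
finger_gap: 24.2
finger_force: 40.0
```

```bash
python3 -m handwheel '0 0 0.45 0 1; 0 0 0.65 0 1; 0 0 0.65 0 1; 0.1 0.4 0 0.1 1; 0.25 0.9 0 0.1 1; 0.25 0.9 0 0.1 1; 0.25 0.9 0 0.1 1; 0.25 0.9 0 0.1 1; 0.25 0.9 0 0.1 1; 0.25 0.9 0 0.1 1; 0.2 0.7 0 0 1; 0.1 0.45 0 0 1'
python3 -m handwheel '0 0 0 0 1; 0 0 0 0 1'
```

```text
clock: 5.4
eef_pos: [545.5, -48.1, 130.6]
eef_rot: [3.141, -0.0, -3.082]
wrist_force: [0.3, 0.6, -1.9]
finger_gap: 23.7
finger_force: 40.0
clock: 5.57
eef_pos: [545.1, -50.3, 130.5]
eef_rot: [-3.141, -0.0, -3.082]
wrist_force: [-0.0, -0.4, -1.3]
finger_gap: 23.9
finger_force: 40.0
```

```bash
python3 -m handwheel '0 0 -0.45 0 1; 0 0 -0.45 0 1; 0 0 -0.3 0 1; 0 0 -0.09 0 1; 0 0 0 0 1; 0 0 0 0 1'
python3 - <<'E'
from h import *
snap('side','s2')
p,d,K,T=load('s2')
cv2.imwrite('pics/c2.png',cv2.resize(p[150:330,180:400][:,:,::-1],None,fx=3,fy=3,interpolation=cv2.INTER_CUBIC))
E
```

```text
clock: 6.07
eef_pos: [545.4, -51.4, 79.6]
eef_rot: [-3.141, 0.001, -3.084]
wrist_force: [0.4, 0.8, -2.8]
finger_gap: 23.8
finger_force: 40.0
```

View pics/c2.png

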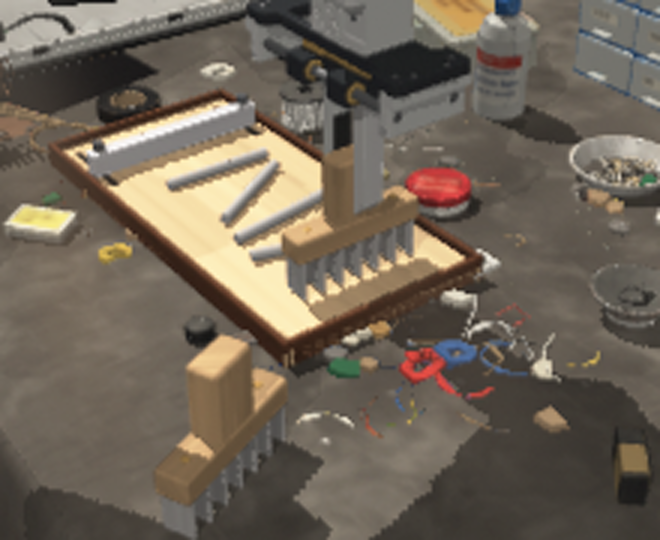

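The crop shows the rake standing on the bed behind all four rods (head at about (350,225)), with the tips about 3 mm up. I'll lower it 1 mm and comb slowly along the board's +y.

```bash
python3 -m handwheel '0 0 -0.03 0 1; -0.003 0.03 0 0 1; -0.003 0.05 0 0 1; -0.003 0.05 0 0 1; -0.003 0.05 0 0 1; -0.003 0.05 0 0 1; -0.003 0.05 0 0 1; -0.003 0.05 0 0 1; -0.003 0.05 0 0 1; -0.003 0.05 0 0 1; -0.003 0.05 0 0 1; -0.003 0.05 0 0 1'
python3 -m handwheel '-0.003 0.05 0 0 1; -0.003 0.05 0 0 1; -0.003 0.05 0 0 1; -0.003 0.05 0 0 1; -0.003 0.05 0 0 1; -0.003 0.05 0 0 1; -0.003 0.05 0 0 1; -0.003 0.05 0 0 1; -0.003 0.05 0 0 1; -0.003 0.05 0 0 1; -0.003 0.05 0 0 1; -0.003 0.05 0 0 1'
python3 -m handwheel '-0.003 0.05 0 0 1; -0.003 0.05 0 0 1; -0.003 0.05 0 0 1; -0.003 0.05 0 0 1; -0.003 0.05 0 0 1; -0.003 0.05 0 0 1; -0.003 0.05 0 0 1; -0.003 0.05 0 0 1; -0.003 0.05 0 0 1; -0.003 0.05 0 0 1; -0.003 0.05 0 0 1; -0.003 0.05 0 0 1'
python3 - <<'E'
from h import *
snap('side','s3')
p,d,K,T=load('s3')
cv2.imwrite('pics/c3.png',cv2.resize(p[150:270,180:360][:,:,::-1],None,fx=4,fy=4,interpolation=cv2.INTER_CUBIC))
E
```

```text
clock: 7.12
eef_pos: [543.8, -29.5, 77.8]
eef_rot: [-3.142, 0.0, -3.084]
wrist_force: [0.1, -0.9, -2.1]
finger_gap: 23.9
finger_force: 40.0
clock: 8.12
eef_pos: [542.4, -5.5, 77.9]
eef_rot: [-3.142, 0.0, -3.084]
wrist_force: [-0.1, 0.4, -1.8]
finger_gap: 23.8
finger_force: 40.0
clock: 9.12
eef_pos: [540.9, 18.5, 77.8]
eef_rot: [-3.142, -0.0, -3.084]
wrist_force: [0.4, -0.8, -2.4]
finger_gap: 23.9
finger_force: 40.0
```

View pics/c3.png

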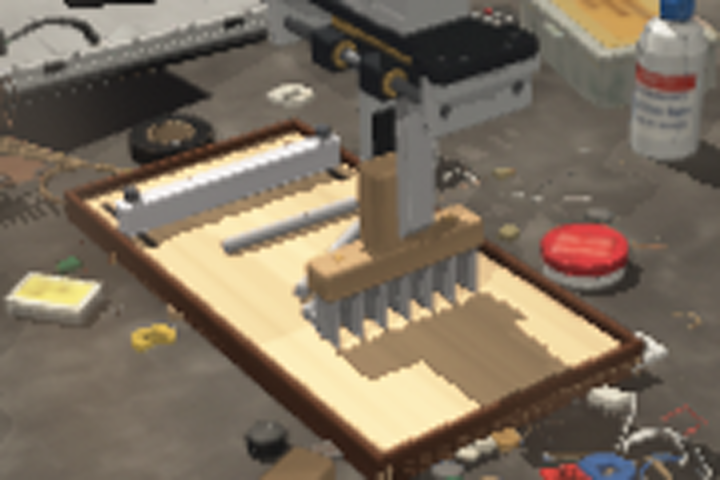

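The view shows the far rods being carried in front of the fins (ends near (305,300)). The skewed rod and the first rod are still ahead. Force is low, so I'll continue.

```bash
python3 -m handwheel '-0.003 0.05 0 0 1; -0.003 0.05 0 0 1; -0.003 0.05 0 0 1; -0.003 0.05 0 0 1; -0.003 0.05 0 0 1; -0.003 0.05 0 0 1; -0.003 0.05 0 0 1; -0.003 0.05 0 0 1; -0.003 0.05 0 0 1; -0.003 0.05 0 0 1; -0.003 0.05 0 0 1; -0.003 0.05 0 0 1'
python3 -m handwheel '-0.003 0.05 0 0 1; -0.003 0.05 0 0 1; -0.003 0.05 0 0 1; -0.003 0.05 0 0 1; -0.003 0.05 0 0 1; -0.003 0.05 0 0 1; -0.003 0.05 0 0 1; -0.003 0.05 0 0 1; -0.003 0.05 0 0 1; -0.003 0.05 0 0 1; -0.003 0.05 0 0 1; -0.003 0.05 0 0 1'
python3 -m handwheel '-0.003 0.05 0 0 1; -0.003 0.05 0 0 1; -0.003 0.05 0 0 1; -0.003 0.05 0 0 1; -0.003 0.05 0 0 1; -0.003 0.05 0 0 1; -0.003 0.05 0 0 1; -0.003 0.05 0 0 1; -0.003 0.05 0 0 1; -0.003 0.05 0 0 1; -0.003 0.05 0 0 1; -0.003 0.05 0 0 1'
python3 - <<'E'
from h import *
snap('side','s4');snap('wrist','w4')
p,d,K,T=load('s4');q=load('w4')[0]
a=cv2.resize(p[160:240,190:340],(750,400),interpolation=cv2.INTER_CUBIC)
b=cv2.resize(q,None,fx=.45,fy=.45,interpolation=cv2.INTER_AREA)
o=np.zeros((400+b.shape[0],750,3),np.uint8);o[:400]=a;o[400:,:b.shape[1]]=b
cv2.imwrite('pics/c4.png',o[:600,:,::-1])
E
```

```text
clock: 10.17
eef_pos: [539.5, 42.5, 77.8]
eef_rot: [-3.142, -0.0, -3.084]
wrist_force: [-0.3, -0.6, -2.4]
finger_gap: 23.7
finger_force: 40.0
clock: 11.17
eef_pos: [538.0, 66.5, 77.9]
eef_rot: [-3.142, 0.0, -3.084]
wrist_force: [-0.1, -0.6, -2.2]
finger_gap: 24.1
finger_force: 40.0
clock: 12.17
eef_pos: [536.6, 90.5, 77.8]
eef_rot: [-3.142, -0.0, -3.084]
wrist_force: [-0.1, -0.4, -0.9]
finger_gap: 23.6
finger_force: 40.0
```

View pics/c4.png

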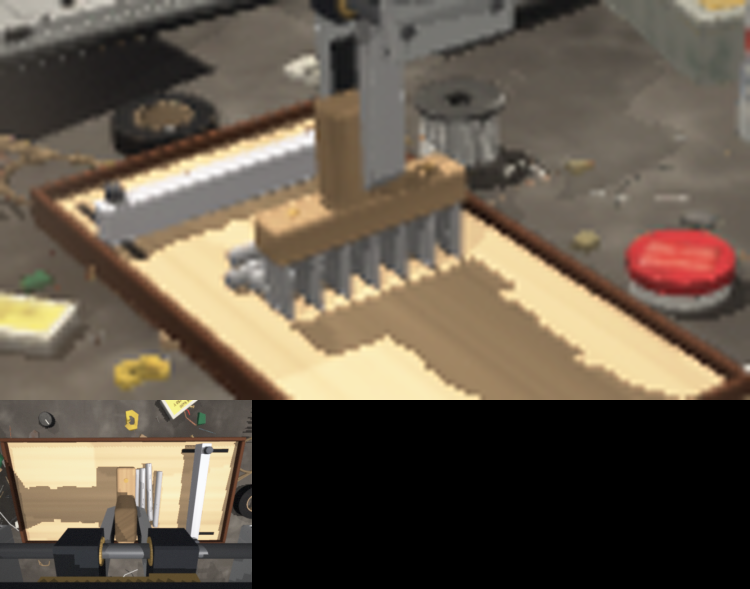

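The wrist view shows the rods side by side in front of the rake. In the side view the end at (240,255) looks as if it might be riding up, so I'll check heights in the wrist depth.

Run:
```python
from h import *
p,w=cloud('w4')
for x in (475,485,495,505,515):
    m=(abs(w[...,0]-x)<2.5)&(w[...,1]>100)&(w[...,1]<165)
    q=w[m];b=((q[:,1]-100)//3).astype(int)
    print(x,[f"{103-3+3*k}:{np.median(q[b==k,2]):.0f}" for k in range(22) if (b==k).sum()>1])
im=cv2.resize(p[120:270,250:380][:,:,::-1],None,fx=4,fy=4,interpolation=cv2.INTER_CUBIC);cv2.imwrite('pics/c5.png',im)
```

```text
475 ['100:15', '103:15', '106:15', '109:15', '112:15', '115:15', '118:21', '121:25', '124:25', '127:22', '130:15', '133:15', '136:16', '139:15', '142:15', '145:15', '148:16', '151:15', '154:15', '157:15', '160:15', '163:15']
485 ['100:66', '103:25', '106:24', '109:23', '112:25', '115:25', '118:23', '121:24', '124:25', '127:24', '130:15', '133:15', '136:16', '139:22', '142:24', '145:21', '148:15', '151:16', '154:15', '157:15', '160:15', '163:15']
495 ['100:68', '103:25', '106:25', '109:23', '112:25', '115:25', '118:24', '121:23', '124:25', '127:25', '130:21', '133:15', '136:16', '139:24', '142:25', '145:24', '148:16', '151:15', '154:15', '157:15', '160:16', '163:15']
505 ['100:191', '103:198', '106:198', '109:198', '112:198', '115:198', '118:198', '121:198', '124:25', '127:190', '130:190', '133:190', '136:190', '139:190', '142:190', '145:191', '148:191', '151:191', '154:190', '157:17', '160:180', '163:16']
515 ['100:200', '103:200', '106:200', '109:200', '112:199', '115:200', '118:199', '121:200', '124:198', '127:25', '130:25', '133:16', '136:16', '139:23', '142:25', '145:25', '148:19', '151:16', '154:15', '157:15', '160:186', '163:15']
```

View pics/c5.png

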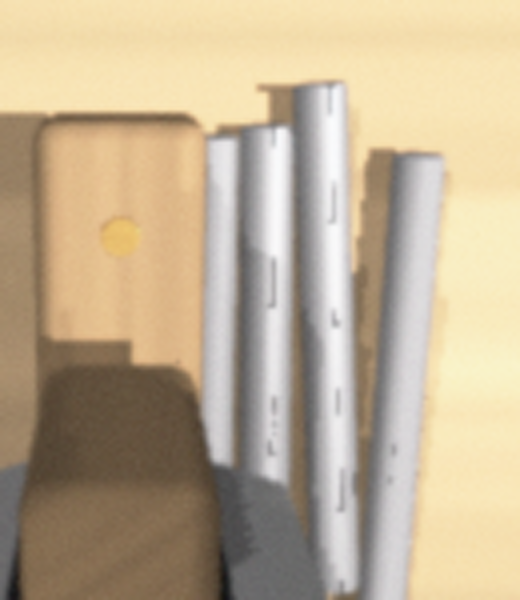

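All four rods lie flat (tops at 25 mm). One is 10 mm toward −x, which is fine. I'll close most of the remaining ~58 mm, then creep.

```bash
python3 -m handwheel '-0.003 0.05 0 0 1; -0.003 0.05 0 0 1; -0.003 0.05 0 0 1; -0.003 0.05 0 0 1; -0.003 0.05 0 0 1; -0.003 0.05 0 0 1; -0.003 0.05 0 0 1; -0.003 0.05 0 0 1; -0.003 0.05 0 0 1; -0.003 0.05 0 0 1; -0.003 0.05 0 0 1; -0.003 0.05 0 0 1'
python3 -m handwheel '-0.003 0.05 0 0 1; -0.003 0.05 0 0 1; -0.003 0.05 0 0 1; -0.003 0.05 0 0 1; -0.003 0.05 0 0 1; -0.003 0.05 0 0 1; -0.003 0.05 0 0 1; -0.003 0.05 0 0 1; -0.003 0.05 0 0 1; -0.003 0.04 0 0 1; -0.001 0.02 0 0 1; 0 0 0 0 1'
python3 -c "
from h import *
print(read_state()['wrist_force']); snap('wrist','w6')
p,w=cloud('w6')
for x in (480,490,500,510,520):
    m=(abs(w[...,0]-x)<2.5)&(w[...,1]>145)&(w[...,1]<215)
    q=w[m];b=((q[:,1]-145)//2).astype(int)
    print(x,' '.join(f'{145+2*k}:{np.median(q[b==k,2]):.0f}' for k in range(35) if (b==k).sum()>1))
"
```

```text
clock: 13.27
eef_pos: [535.1, 114.5, 77.8]
eef_rot: [-3.142, -0.0, -3.084]
wrist_force: [0.3, -0.6, -2.0]
finger_gap: 23.6
finger_force: 40.0
clock: 14.27
eef_pos: [533.9, 134.9, 77.8]
eef_rot: [3.142, -0.0, -3.084]
wrist_force: [0.3, -0.2, -1.4]
finger_gap: 23.8
finger_force: 40.0
[ 0.33266233 -0.23253255 -1.41686809]
480 145:16 147:16 149:16 151:16 153:21 155:24 157:25 159:25 161:24 163:22 165:24 167:25 169:25 171:24 173:23 175:15 177:15 179:15 181:15 183:16 185:16 187:16 189:15 191:15 193:15 195:15 197:25 199:38 201:38 203:38 205:38 207:38 209:38 211:38
490 147:25 149:25 151:25 153:23 155:24 157:25 159:25 161:25 163:21 165:24 167:25 169:25 171:25 173:23 175:21 177:24 179:25 181:25 183:24 185:22 187:15 189:15 191:15 193:15 195:15 197:16 199:32 201:38 203:38 205:38 207:38 209:38 211:38 213:37
500 145:191 147:193 149:193 151:193 153:193 155:193 157:193 159:194 161:194 163:193 165:194 167:193 169:25 171:25 173:24 175:21 177:25 179:25 181:25 183:188 185:189 187:189 189:189 191:189 193:189 195:189 197:189 199:113 201:187 203:180 205:179 207:38 209:38 211:37 213:37
510 145:196 147:199 149:199 151:199 153:199 155:199 157:199 159:199 161:200 163:199 165:200 167:207 169:209 171:209 173:209 175:209 177:208 179:208 181:209 183:208 185:208 187:192 189:191 191:192 193:191 195:191 197:104 199:29 201:38 203:38 205:176 207:38 209:38 211:38 213:38
520 145:118 147:188 149:25 151:25 153:25 155:22 157:24 159:25 161:26 163:24 165:22 167:24 169:25 171:25 173:24 175:21 177:23 179:25 181:25 183:25 185:23 187:15 189:15 191:16 193:15 195:15 197:16 199:22 201:36 203:38 205:184 207:183 209:38 211:38 213:37
```

The row's front is at y≈187 and the fence face is at about 199.5, so contact should come at TCP y≈147. I'll creep in.

```bash
python3 -m handwheel '-0.003 0.04 0 0 1; -0.002 0.03 0 0 1; -0.002 0.03 0 0 1; -0.002 0.03 0 0 1; -0.002 0.03 0 0 1; -0.002 0.03 0 0 1; -0.001 0.02 0 0 1; -0.001 0.02 0 0 1; -0.001 0.02 0 0 1; 0 0 0 0 1'
python3 -m handwheel '0 0.01 0 0 1; -0.001 0.01 0 0 1; 0 0 0 0 1'
python3 -m handwheel '0 0.01 0 0 1; -0.001 0.01 0 0 1; 0 0 0 0 1'
```

```text
clock: 15.15
eef_pos: [533.3, 144.9, 77.8]
eef_rot: [3.141, 0.0, -3.084]
wrist_force: [-0.9, -1.1, -1.1]
finger_gap: 23.7
finger_force: 40.0
clock: 15.4
eef_pos: [533.2, 145.5, 77.8]
eef_rot: [3.142, -0.0, -3.084]
wrist_force: [-0.2, 0.1, -1.5]
finger_gap: 23.7
finger_force: 40.0
clock: 15.65
eef_pos: [533.2, 146.4, 77.9]
eef_rot: [-3.142, 0.0, -3.084]
wrist_force: [0.1, -0.6, -2.0]
finger_gap: 23.7
finger_force: 40.0
```

```bash
python3 -m handwheel '0 0.01 0 0 1; -0.001 0.01 0 0 1; 0 0 0 0 1'
python3 -m handwheel '0 0.01 0 0 1; -0.001 0.01 0 0 1; 0 0 0 0 1'
python3 -m handwheel '0 0.01 0 0 1; 0 0 0 0 1'
```

```text
clock: 15.9
eef_pos: [533.1, 147.2, 77.8]
eef_rot: [3.142, 0.0, -3.084]
wrist_force: [-0.8, 0.1, -1.2]
finger_gap: 23.9
finger_force: 40.0
clock: 16.15
eef_pos: [533.1, 148.0, 77.8]
eef_rot: [3.142, 0.0, -3.084]
wrist_force: [-0.0, -0.5, -1.1]
finger_gap: 23.9
finger_force: 40.0
clock: 16.32
eef_pos: [533.1, 148.4, 77.9]
eef_rot: [3.142, 0.0, -3.084]
wrist_force: [1.0, -0.8, -2.3]
finger_gap: 24.0
finger_force: 40.0
```

```bash
python3 -m handwheel '0 0.01 0 0 1; 0 0 0 0 1'
python3 -m handwheel '0 0.01 0 0 1; 0 0 0 0 1'
python3 -m handwheel '-0.001 0.01 0 0 1; 0 0 0 0 1'
```

```text
clock: 16.48
eef_pos: [533.1, 148.7, 77.8]
eef_rot: [3.142, -0.0, -3.084]
wrist_force: [-0.2, -0.8, -2.1]
finger_gap: 23.6
finger_force: 40.0
clock: 16.65
eef_pos: [533.1, 149.1, 77.8]
eef_rot: [-3.142, -0.0, -3.084]
wrist_force: [-0.0, -0.5, -1.9]
finger_gap: 23.8
finger_force: 40.0
clock: 16.82
eef_pos: [533.1, 149.6, 77.8]
eef_rot: [3.142, 0.0, -3.084]
wrist_force: [-0.1, -0.3, -2.1]
finger_gap: 23.9
finger_force: 40.0
```

```bash
cat > prof.py <<'E'
from h import *
import sys
f=sys.argv[1]; snap('wrist',f)
p,w=cloud(f)
for x in (480,490,520):
    m=(abs(w[...,0]-x)<2.5)&(w[...,1]>155)&(w[...,1]<208)
    q=w[m];b=((q[:,1]-155)//1.5).astype(int)
    print(x,' '.join(f'{155+1.5*k:.0f}:{np.median(q[b==k,2]):.0f}' for k in range(35) if (b==k).sum()>1))
E
python3 prof.py w7
```

```text
480 155:69 156:68 158:67 161:15 162:24 164:24 166:23 167:21 168:23 170:24 172:25 173:25 174:25 176:23 178:21 179:24 180:25 182:25 184:25 185:24 186:23 188:21 190:15 191:16 192:16 194:16 196:16 197:24 198:36 200:38 202:38 203:38 204:38 206:38
490 155:69 156:69 158:68 160:67 162:25 164:26 166:24 167:24 168:22 170:24 172:25 173:25 174:25 176:25 178:22 179:23 180:25 182:25 184:25 185:25 186:24 188:22 190:23 191:25 192:25 194:26 196:25 197:23 198:31 200:38 202:38 203:38 204:38 206:38
520 155:121 156:121 158:120 160:118 161:187 162:141 164:133 166:126 167:120 168:114 170:112 172:116 173:25 174:26 176:26 178:24 179:23 180:22 182:24 184:25 185:25 186:25 188:24 190:22 191:23 192:25 194:25 196:25 197:25 198:24 200:29 202:38 203:38 204:38 206:38
```

The row is within about 1 mm of the fence. I'll take small steps with a force check each.

```bash
python3 -m handwheel '0 0.01 0 0 1; 0 0 0 0 1'
python3 -m handwheel '0 0.01 0 0 1; 0 0 0 0 1'
```

```text
clock: 17.03
eef_pos: [533.1, 149.9, 77.8]
eef_rot: [-3.141, -0.0, -3.084]
wrist_force: [-0.9, -1.1, -2.9]
finger_gap: 24.1
finger_force: 40.0
clock: 17.2
eef_pos: [533.1, 150.1, 77.9]
eef_rot: [-3.141, 0.0, -3.084]
wrist_force: [0.9, -3.2, -2.0]
finger_gap: 23.9
finger_force: 40.0
```

```bash
python3 -m handwheel '0 0.01 0 0 1; 0 0 0 0 1'
```

```text
clock: 17.37
eef_pos: [533.1, 150.3, 77.8]
eef_rot: [-3.141, -0.0, -3.084]
wrist_force: [0.7, -5.5, -1.7]
finger_gap: 23.8
finger_force: 40.0
```

Contact has been felt, at about 5 N. One more small step, then hold.

```bash
python3 -m handwheel '0 0.008 0 0 1; 0 0 0 0 1'
python3 -m handwheel '0 0 0 0 1; 0 0 0 0 1'
python3 prof.py w8
```

```text
clock: 17.53
eef_pos: [533.1, 150.4, 77.8]
eef_rot: [-3.14, -0.0, -3.084]
wrist_force: [-0.2, -6.5, -1.2]
finger_gap: 23.7
finger_force: 40.0
clock: 17.7
eef_pos: [533.1, 150.4, 77.8]
eef_rot: [-3.14, -0.0, -3.084]
wrist_force: [0.1, -6.7, -1.0]
finger_gap: 24.0
finger_force: 40.0
480 155:68 156:68 158:68 160:67 161:15 162:17 164:21 166:20 167:21 168:22 170:24 172:25 173:25 174:25 176:24 178:22 179:24 180:25 182:25 184:25 185:25 186:23 190:15 191:16 192:15 194:15 196:16 197:24 198:34 200:38 202:38 203:38 204:38 206:38
490 155:69 156:69 158:69 160:67 162:25 164:25 166:25 167:24 168:22 170:23 172:25 173:25 174:25 176:25 178:24 179:22 180:24 182:25 184:25 185:25 186:24 188:23 190:23 191:25 192:25 194:26 196:25 197:24 198:31 200:38 202:38 203:38 204:38 206:38
520 155:121 156:121 158:120 160:120 161:118 162:186 164:141 166:132 167:122 168:121 170:116 172:114 173:116 174:25 176:25 178:25 179:24 180:22 182:24 184:25 185:25 186:25 188:24 190:23 191:23 192:24 194:25 196:25 197:25 198:24 200:30 202:38 203:38 204:38 206:38
```

The row is closed at about 6.3 N. I'll hold briefly, ease off gently, back away and lift.

```bash
python3 -m handwheel '0 0 0 0 1; 0 0 0 0 1; 0 -0.01 0 0 1; 0 -0.02 0 0 1; 0 -0.03 0 0 1; 0.003 -0.05 0 0 1; 0.005 -0.1 0 0 1; 0.01 -0.15 0 0 1; 0.01 -0.2 0 0 1; 0.01 -0.2 0 0 1; 0 0 0.3 0 1; 0 0 0.6 0 1'
python3 -m handwheel '0 0 0.6 0 1; 0 0 0 0 1; 0 0 0 0 1'
python3 - <<'E'
from h import *
snap('wrist','w9');snap('top','t9')
p,w=cloud('w9')
q=p[:,:,::-1];cv2.imwrite('pics/c9.png',q)
for x in (480,495,510,525,540,555,570,580):
    m=(abs(w[...,0]-x)<2.5)&(w[...,1]>155)&(w[...,1]<208)
    q=w[m];b=((q[:,1]-155)//1.5).astype(int)
    print(x,' '.join(f'{155+1.5*k:.0f}:{np.median(q[b==k,2]):.0f}' for k in range(35) if (b==k).sum()>1))
E
```

```text
clock: 18.75
eef_pos: [533.4, 119.7, 112.6]
eef_rot: [-3.141, -0.004, -3.085]
wrist_force: [0.1, -0.4, -2.0]
finger_gap: 23.7
finger_force: 40.0
clock: 19.0
eef_pos: [535.1, 120.6, 139.4]
eef_rot: [3.141, 0.003, -3.084]
wrist_force: [-0.7, -0.4, -2.3]
finger_gap: 23.6
finger_force: 40.0
480 155:16 156:15 158:16 160:18 161:24 162:17 164:24 166:19 167:17 168:22 170:24 172:25 173:25 174:25 176:24 178:22 179:23 180:24 182:25 184:25 185:24 186:22 190:15 191:15 192:16 194:15 196:16 197:25 198:37 200:38 202:38 203:38 204:38 206:38
495 155:16 156:15 158:16 160:22 161:25 162:25 164:25 166:25 167:24 168:22 170:24 172:25 173:25 174:25 176:25 178:24 179:22 180:24 182:25 184:25 185:26 186:24 188:23 190:240 191:241 192:239 194:239 196:237 197:24 198:30 200:37 202:38 203:38 204:38 206:38
510 155:270 156:270 158:270 160:270 161:270 162:270 164:270 166:270 167:270 168:270 170:270 172:254 173:254 174:253 176:253 178:253 179:254 180:253 182:253 184:253 185:253 186:26 188:23 190:24 191:238 192:25 194:26 196:25 197:24 198:24 200:31 202:38 203:38 204:38 206:38
525 155:15 156:15 158:15 160:15 161:22 162:24
[... 405 characters left out ...]
25 197:25 198:25 200:24 202:32 203:38 204:38 206:38
555 155:15 156:16 158:15 160:16 161:15 162:21 164:23 166:25 167:25 168:25 170:24 172:23 173:22 174:24 176:26 178:26 179:25 180:24 182:21 184:23 185:25 186:25 188:25 190:25 191:24 192:22 194:24 196:25 197:25 198:25 200:24 202:29 203:36 204:38 206:38
570 155:16 156:15 158:15 160:15 161:16 162:15 164:23 166:25 167:25 168:25 170:25 172:24 173:20 174:23 176:25 178:25 179:25 180:24 182:24 185:16 186:25 190:25 194:22 196:25 197:25 198:25 200:24 202:24 203:29 204:37 206:38
580 167:25 168:25 170:24 172:24 174:16 176:15 178:16 179:15 182:16 184:15 185:15 186:15 188:15 190:15 191:16 192:15 194:21 196:24 197:25 198:25 200:26 202:23 203:27 204:33 206:38
```

View pics/c9.png

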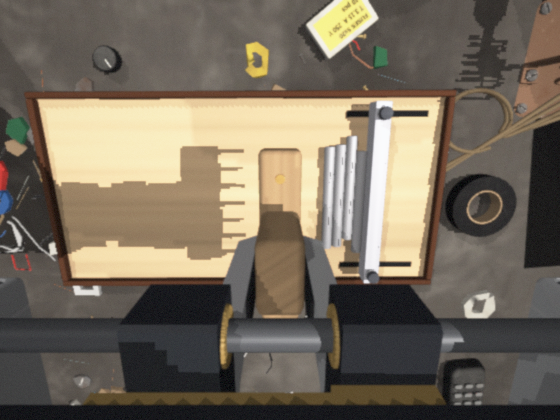

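The wrist view shows four rods side by side (columns 325–365) snug against the fence at column 375, with everything else untouched. Next I'll return the rake to its place.

```bash
python3 -m handwheel '0 -0.4 0 0 1; 0 -0.7 0 -0.1 1; 0 -0.95 0 -0.1 1; 0 -0.95 0 -0.1 1; 0 -0.95 0 -0.1 1; 0 -0.95 0 -0.1 1; 0 -0.95 0 -0.1 1; 0 -0.95 0 -0.1 1; -0.2 -0.95 0 0 1; -0.3 -0.9 0 0 1; -0.3 -0.9 0 0 1; -0.3 -0.8 0 0 1'
python3 -m handwheel '-0.35 -0.55 0 0 1; -0.2 -0.34 0 0 1; 0 0 -0.5 0 1; 0 0 -0.6 0 1; 0 0 -0.4 0 1; 0 0 -0.2 0 1; 0 0 -0.1 0 1; 0 0 0 0 1; 0 0 0 0 1'
```

```text
clock: 20.1
eef_pos: [489.2, -295.1, 136.5]
eef_rot: [3.14, -0.002, 3.138]
wrist_force: [0.4, -0.0, -2.6]
finger_gap: 24.1
finger_force: 40.0
clock: 20.85
eef_pos: [468.9, -329.1, 66.4]
eef_rot: [-3.141, 0.0, 3.139]
wrist_force: [-0.4, 0.4, -1.8]
finger_gap: 23.7
finger_force: 40.0
```

```bash
python3 -m handwheel '0 0 -0.07 0 1; 0 0 -0.05 0 1; 0 0 -0.015 0 1; 0 0 -0.01 0 1; 0 0 0 0 1; 0 0 0 0 1'
```

```text
clock: 21.35
eef_pos: [468.8, -329.1, 60.5]
eef_rot: [-3.141, 0.0, 3.138]
wrist_force: [-0.2, 0.9, 3.9]
finger_gap: 23.7
finger_force: 40.0
```

The rake is standing on the bench with light contact. I'll release and withdraw upward.

```bash
python3 -m handwheel '0 0 0 0 0.7; 0 0 0 0 0.6; 0 0 0 0 0.5; 0 0 0 0 0.4; 0 0 0 0 0.3; 0 0 0 0 0.2; 0 0 0 0 0.1; 0 0 0 0 0; 0 0 0 0 0; 0 0 0 0 0; 0 0 0 0 0; 0 0 0 0 0'
python3 -m handwheel '0 0 0.2 0 0; 0 0 0.4 0 0; 0 0 0.6 0 0; 0 0 0.8 0 0; 0 0 0.8 0 0; 0 0 0.8 0 0; 0 0 0.4 0 0; 0 0 0 0 0; 0 0 0 0 0'
python3 - <<'E'
from h import *
snap('top','t10');snap('side','s10')
p,w=cloud('t10')
def roi(u0,u1,v0,v1): return w[v0:v1,u0:u1].reshape(-1,3)
P=roi(330,380,262,320)
m=(P[:,2]>42)&(P[:,2]<115);print('rake2',rect(P[m,:2]))
P=roi(388,416,190,212);m=(P[:,2]>18)&(P[:,2]<40);print('bat',rect(P[m,:2]))
a=cv2.resize(p[150:300,120:440],(800,375),interpolation=cv2.INTER_CUBIC)
s=load('s10')[0]; b=s[150:360,170:420][::1]
o=np.zeros((600,800,3),np.uint8);o[:375]=a;o[375:585,:250]=b
cv2.imwrite('pics/c10.png',o[:,:,::-1])
E
```

```text
clock: 22.35
eef_pos: [468.6, -329.0, 60.0]
eef_rot: [3.142, 0.0, 3.138]
wrist_force: [-0.4, -0.3, -1.0]
finger_gap: 93.6
finger_force: 0.0
clock: 23.1
eef_pos: [468.7, -329.0, 220.8]
eef_rot: [-3.141, 0.001, 3.138]
wrist_force: [-0.5, 0.2, -1.3]
finger_gap: 94.0
finger_force: 0.0
rake2 (array([ 359. , -188.4]), array([ 26.4, 114.3]), np.float32(27.1))
bat (array([ 572.9, -324.9]), array([18.9, 48.5]), np.float32(49.6))
```

View pics/c10.png

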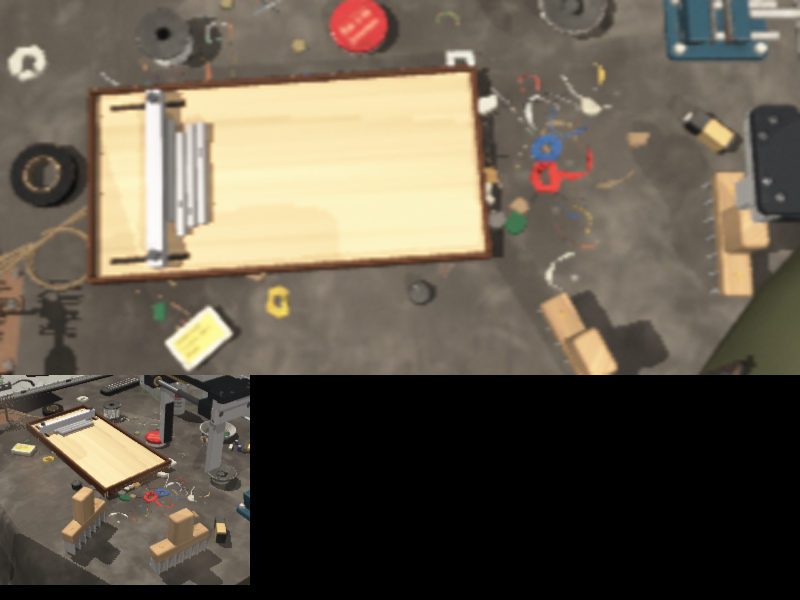

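The row is closed against the fence (columns 165–210 in the crop). The rake stands upright at its old place, the battery and second rake have not moved, and the gripper is clear.

```bash
python3 -c "
from cell import *
print(sign_off())"
```

```text
the job is handed in; nothing more can be done
None
```

The four rods lie in a closed row against the fence, pressed with about 6.3 N. The rake stands upright on the bench at its starting place, no bystander was touched, and the job was handed in at about 23 s.

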